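Present the tagged bronze adze to the microscope

TASK

Three bronze adze blades lie in the enamel tray, each with a finds tag at its socket end: take the one with the red tag by its sides, fingers well back from the cutting edge, and hold it up to the microscope so that it points edge first straight into the lens, bevel face up, cutting edge level, with the middle of the edge on the optical axis 70 mm in front of the lens glass. Do not touch the microscope, and leave the other two blades and the jar, bowl and brush where they are. Finish while holding it still there in the air, touching nothing but your fingers.

Things in the scene. Friction and masses are not known exactly. Their poses are not given: they have to be found in the camera images.
- tray: white enamel tray with a navy rim, fixed on the bench; 280 (x) by 410 (y) mm inside on its floor, walls leaning out to 34 mm high. Origin: centre of its underside; its floor lies 3 mm above. Axes: x away from the robot, y along its length to the left, z up.
- adze_left: green bronze socketed adze blade lying flat at the tray's +y side, one of three alike, about 280 g, 110 mm long. Origin: centre of its flat underside. x points to the cutting edge, y across, z out of the bevel (top) face; hollow socket at the -x end. Grip: flat parallel upright sides 40 mm apart, 20 to 23 mm high, from 40 mm behind the origin to 5 mm ahead of it.
- adze_left_edge (a point): middle of the cutting edge of adze_left: 55 mm ahead of its origin along x, 1.5 mm above its underside; same axes as the adze. The blade flares to 56 mm at the edge; its top slopes from 20 mm high at 5 mm ahead of the origin down to 2.5 mm at the edge.
- adze_middle: green bronze socketed adze blade lying flat at the middle of the tray, one of three alike, about 280 g, 110 mm long. Origin: centre of its flat underside. x points to the cutting edge, y across, z out of the bevel (top) face; hollow socket at the -x end. Grip: flat parallel upright sides 40 mm apart, 20 to 23 mm high, from 40 mm behind the origin to 5 mm ahead of it.
- adze_middle_edge (a point): middle of the cutting edge of adze_middle: 55 mm ahead of its origin along x, 1.5 mm above its underside; same axes as the adze. The blade flares to 56 mm at the edge; its top slopes from 20 mm high at 5 mm ahead of the origin down to 2.5 mm at the edge.
- adze_right: green bronze socketed adze blade lying flat at the tray's -y side, one of three alike, about 280 g, 110 mm long. Origin: centre of its flat underside. x points to the cutting edge, y across, z out of the bevel (top) face; hollow socket at the -x end. Grip: flat parallel upright sides 40 mm apart, 20 to 23 mm high, from 40 mm behind the origin to 5 mm ahead of it.
- adze_right_edge (a point): middle of the cutting edge of adze_right: 55 mm ahead of its origin along x, 1.5 mm above its underside; same axes as the adze. The blade flares to 56 mm at the edge; its top slopes from 20 mm high at 5 mm ahead of the origin down to 2.5 mm at the edge.
- tag_red: red plastic finds tag, 26 by 42 by 2.5 mm, lying on the tray floor (fixed) just beyond the socket end of the adze it belongs to. It lies in the tray's left (+y), middle or right (-y) third; the places are about 120 mm apart in the tray's y. Origin: centre of its underside.
- tag_white1: off-white finds tag, same size, at the socket end of one of the other two adzes (fixed).
- tag_white2: off-white finds tag, same size, at the socket end of one of the other two adzes (fixed).
- scope: stand of the digital microscope, fixed: grey base 160 by 160 by 22 mm and an upright steel column 25 mm thick, 420 mm high. Origin: on the bench 220 mm in front of the column's axis (the column stands at the origin's +x), roughly below the lens. The microscope head hangs out from the column towards -x, 300 mm and more above the bench.
- lens (a point): centre of the lens glass, in the flat front of the 62 mm white ring light at the front of the microscope head (a 48 mm black tube, then a 35 mm metal lens barrel). The optical axis leaves the lens along this point's -x; its x points back into the tube, y is level, z square to both, upwards. The lens looks down at a slant towards the robot's side.
- focus (a point): the point in the air on the optical axis 70 mm in front of the lens glass where the picture is sharp; same axes as lens.
- scope_tilt (a joint): how far the lens looks down from level (rad); the hinge is clamped tight.
- scope_lift (a joint): height of the microscope carriage on its column above its lowest setting (m); clamped tight.
- jar: amber glass sample jar with a white cap, 52 mm across, 65 mm high, loose on the bench. Origin: centre of its underside.
- bowl: light-blue plastic bowl, 110 mm across, 50 mm high, loose on the bench. Origin: centre of its underside.
- brush: soft brush with a wooden handle lying on the bench, 200 mm long along its x, 42 mm wide, 20 mm high, loose. Origin: under its middle.
Mind the look-alikes: they are no part of the job. Leave any blue or orange look-alike of the adze_left alone.

How it is judged (in metres and radians):
At the end, for the whole second after the job is handed in: Red-tagged adze held still by the fingers alone, TCP over 35 mm from its edge and nothing else touching it; middle of the edge within 15 mm of the focus point and over 100 mm up; its x along the optical axis and its y along the lens's level axis, each within 0.17 rad; bevel up (((y of tag_red in the frame of tray above 0.06 m and distance between adze_left_edge and focus below 0.015 m and angle between the x axis of adze_left and the x axis of focus, either way round below 0.17 rad and angle between the y axis of adze_left and the y axis of focus, either way round below 0.17 rad and x of adze_left in the frame of focus below -0.03 m and angle between adze_left's own z axis and vertical below 1.3 rad and height (world z) of adze_left_edge above 0.1 m and contact force between the fingers and adze_left above 2 N and distance between the grasp point and adze_left_edge above 0.035 m and linear speed of adze_left below 0.02 m/s and angular speed of adze_left below 0.2 rad/s and contact force between adze_left and tray below 0.2 N and contact force between adze_left and scope below 0.2 N and contact force between adze_left and jar below 0.2 N and contact force between adze_left and bowl below 0.2 N and contact force between adze_left and brush below 0.2 N and contact force between adze_left and adze_middle below 0.2 N and contact force between adze_left and adze_right below 0.2 N) or (y of tag_red in the frame of tray between -0.06 and 0.06 m and distance between adze_middle_edge and focus below 0.015 m and angle between the x axis of adze_middle and the x axis of focus, either way round below 0.17 rad and angle between the y axis of adze_middle and the y axis of focus, either way round below 0.17 rad and x of adze_middle in the frame of focus below -0.03 m and angle between adze_middle's own z axis and vertical below 1.3 rad and height (world z) of adze_middle_edge above 0.1 m and contact force between the fingers and adze_middle above 2 N and distance between the grasp point and adze_middle_edge above 0.035 m and linear speed of adze_middle below 0.02 m/s and angular speed of adze_middle below 0.2 rad/s and contact force between adze_middle and tray below 0.2 N and contact force between adze_middle and scope below 0.2 N and contact force between adze_middle and jar below 0.2 N and contact force between adze_middle and bowl below 0.2 N and contact force between adze_middle and brush below 0.2 N and contact force between adze_middle and adze_left below 0.2 N and contact force between adze_middle and adze_right below 0.2 N) or (y of tag_red in the frame of tray below -0.06 m and distance between adze_right_edge and focus below 0.015 m and angle between the x axis of adze_right and the x axis of focus, either way round below 0.17 rad and angle between the y axis of adze_right and the y axis of focus, either way round below 0.17 rad and x of adze_right in the frame of focus below -0.03 m and angle between adze_right's own z axis and vertical below 1.3 rad and height (world z) of adze_right_edge above 0.1 m and contact force between the fingers and adze_right above 2 N and distance between the grasp point and adze_right_edge above 0.035 m and linear speed of adze_right below 0.02 m/s and angular speed of adze_right below 0.2 rad/s and contact force between adze_right and tray below 0.2 N and contact force between adze_right and scope below 0.2 N and contact force between adze_right and jar below 0.2 N and contact force between adze_right and bowl below 0.2 N and contact force between adze_right and brush below 0.2 N and contact force between adze_right and adze_left below 0.2 N and contact force between adze_right and adze_middle below 0.2 N))); the arm keeps its last pose, push and grip.
It fails at once if the arm, the fingers or a blade touched the microscope (contact force between scope and the arm above 0.5 N or contact force between scope and the fingers above 0.5 N or contact force between scope and adze_left above 0.5 N or contact force between scope and adze_middle above 0.5 N or contact force between scope and adze_right above 0.5 N).
It fails at once if one of the other two blades was moved by more than 20 mm ((not (y of tag_red in the frame of tray above 0.06 m) and distance of adze_left from where it was at the start of the episode above 0.02 m) or (not (y of tag_red in the frame of tray between -0.06 and 0.06 m) and distance of adze_middle from where it was at the start of the episode above 0.02 m) or (not (y of tag_red in the frame of tray below -0.06 m) and distance of adze_right from where it was at the start of the episode above 0.02 m)).
It fails at once if the jar, bowl or brush was moved by more than 30 mm (distance of any of jar, bowl, brush from where it was at the start of the episode above 0.03 m).
It also fails if it takes over 32 s, if anything falls off the work surface, if the arm or the gripper's body presses on something with over 40 N, if the wrist force passes 120 N, or if a joint passes its speed limit or range.

ROBOT

A 7-joint arm with a two-finger parallel gripper is mounted at the origin on the work surface. World frame = base frame: x ahead of the robot, y to its left, z up, the work surface at z = 0. Lengths are in mm, angles in rad, forces in N, time in s.
With the tool pointing down it reaches from about 425 to 950 mm from the base axis. Payload 4.7 kg.
Tool frame: the origin (TCP) lies between the finger pads, 19 mm behind the fingertips; this is the grasp point; z points along the fingers, y is the line along which they close (so a half turn about z gives the same grasp; the last joint's range is limited). The gripper opens to 85 mm and grips with 20 to 120 N. Pads are 22 mm wide; open, the fingers measure 114 mm over their backs; the gripper's body (76 mm by 85 mm) begins 54 mm behind the grasp point. The pads swing forward as they close: fully open they stand 13 mm farther back than shut.
Start: joints at [1.29, 0.469, -0.049, 1.532, 0.024, 1.141, -0.082], TCP at [168.22, -653.719, 250.035] pointing down, gripper open.
Joint ranges: [-2.59, 2.59], [-0.33, 1.99], [-1.39, 1.29], [0.1, 2.45], [-1.04, 4.18], [0.21, 1.99], [-2.66, 2.66]. Speed limits (rad/s): [2.57, 2.57, 3.14, 3.14, 3.14, 3.14, 3.14].

INTERFACE

Orientations are given as [roll, pitch, yaw] about the fixed x, y, z axes, in that order (R = Rz(yaw) Ry(pitch) Rx(roll)).
In Python, from bench import * gives the robot as it stands.
- The arm moves only by the shell command python3 -m inch 'ROWS'. ROWS is JSON, a list that holds one entry, the list of rows, each a list of 7 numbers: the opening, from -1 (shut) to 1 (fully open), then the shift along the tool's x, y, z each as a share of 0.05 m, from -1 to 1, then the turn, a rotation vector about the tool's x, y, z each as a share of 0.08 rad, from -1 to 1. A call has 1 to 20 rows; each row shifts and turns the commanded pose from where the row before left it, along the tool's axes as they then stand; what a row does not reach is not made up. A row lasts 1/8 s, in which the tool goes at most 62.5 mm and 10.7 degrees, less where a joint would pass 70% of its speed; a pose out of reach is approached as far as the arm can. A call with a number of a shift or a turn outside -1 to 1 is refused whole. A call with a gripper value outside its range is refused whole. The fingers move at their own pace and stop on an object; the grip force is fixed at half the most. Time passes only in rows, so rows that do not move let the fingers close. It gives the time, the measured TCP pose, the force, the opening and the grip force at its end, in the units of the state.
- state(): the state, without advancing time (a new reading comes with each control period).
- capture(name): name is "scene" or "top" or "wrist"; returns (picture, depth): 480x640x3 uint8, blue, green, red; 480x640 float32, mm along the optical axis (not along the pixel's ray), 0 where there is no reading.
- camera_params(name): a dict with "fx", "fy", "cx", "cy" (pixels), "pose" (4x4, takes a point from camera to world coordinates). Camera axes: x right, y down, z forward; pixel columns grow to the right and rows downward; lengths in mm; the calibration is good to about 2 mm. A picture is of the moment at which its call begins: read the wrist's pose just before it. camera_params takes no time and is no camera call; for the wrist camera it gives the pose at the moment of the call.
- hand_in(): hands the job in; it is judged then, once.
The state is a dict: "time": time; "joint_pos": joint angles; "qd": joint speeds; "joint_efforts": joint torques, N m; "ee_pos": TCP position; "tool_rot": TCP orientation; "ft_force": force on the tool from outside, world axes, zero at the start; "ft_torque": the same for the moment, N m; "width": finger opening in mm; "grip_force": force on a finger pad.
Only numpy, scipy, OpenCV 4.12 (cv2) and the standard library are available. Lean on these libraries where they do the work, as an engineer would, in place of code of your own. Each camera call takes 0.05 s, during which the arm holds its last target. There are 200 camera calls.

## Working session

There is one attempt and no reset: what is moved stays moved. The work goes in short steps, Python scripts to look and compute and a shell command to move; the robot and the scene stay as the last step left them, time stands still between calls to the robot, and variables do not carry over. Pictures are saved under pics/ and viewed, at most 10 in all, crops included, and the job is handed in when it is done.

```bash
mkdir -p pics; ls
python3 - <<'E'
from bench import *
import cv2,numpy as np
for n in("scene","top"):
    p,d=capture(n); cv2.imwrite(f"pics/{n}0.png",p); np.save(f"{n}0.npy",d)
    c=camera_params(n); print(n,{k:np.round(np.array(v),3).tolist() for k,v in c.items()})
print(state())
E
```

```text
pics
scene {'fx': 530.744, 'fy': 530.744, 'cx': 325.811, 'cy': 231.714, 'pose': [[-0.776, 0.46, -0.431, 1136.141], [0.631, 0.572, -0.525, 700.563], [0.005, -0.679, -0.734, 1194.501], [0.0, 0.0, 0.0, 1.0]]}
top {'fx': 438.119, 'fy': 438.119, 'cx': 316.155, 'cy': 238.514, 'pose': [[-0.029, -0.974, 0.225, 314.614], [-1.0, 0.028, -0.008, -10.074], [0.001, -0.225, -0.974, 1203.573], [0.0, 0.0, 0.0, 1.0]]}
{'time': 0.1, 'joint_pos': array([ 1.2900813 ,  0.46935498, -0.0486163 ,  1.53355033,  0.02412738,
        1.1409777 , -0.08230539]), 'qd': array([ 0.00018334, -0.00095632, -0.00077409, -0.00347123,  0.00037399,
       -0.00181117, -0.00053198]), 'joint_efforts': array([ 8.04611736e-04, -5.11513853e+01, -4.72662644e-02, -2.38390249e+01,
        1.06888238e-02,  4.32913424e-03,  1.50539574e-05]), 'ee_pos': array([ 168.08726563, -653.24694629,  249.08053199]), 'tool_rot': array([-3.13989054e+00,  7.26442554e-05,  2.51868670e-01]), 'ft_force': array([ 0.17828739, -0.57511249,  0.25666681]), 'ft_torque': array([-0.03361119, -0.01202503,  0.02710036]), 'grip_force': 0.0, 'width': 85.18623381164477}
```

View pics/scene0.png

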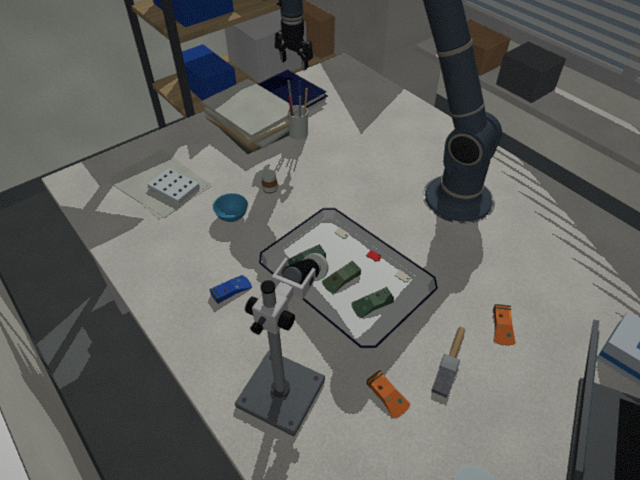

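View pics/top0.png

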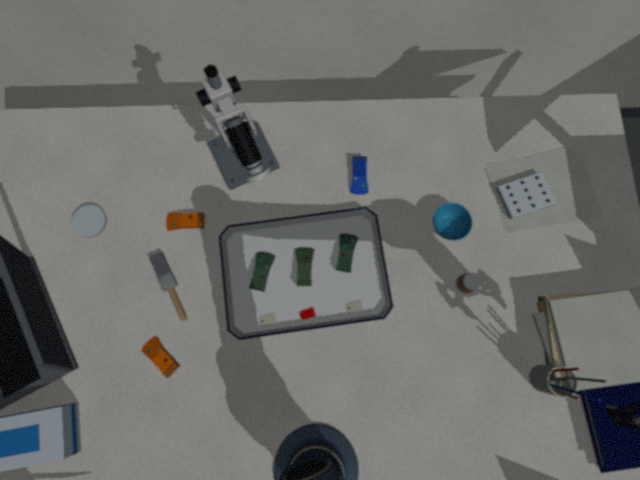

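The red tag, at top (307,313), is in the middle third, so the target is adze_middle at about (304,266). The microscope head is at top (240,140) with its ring near (258,172). Next I'll enlarge both.

```bash
cat > h.py <<'E'
from bench import *
import cv2,numpy as np
def pts(d,c,us,vs):
    z=d[vs,us]; P=np.stack([(us-c["cx"])/c["fx"]*z,(vs-c["cy"])/c["fy"]*z,z],-1)
    T=np.array(c["pose"]); return P@T[:3,:3].T+T[:3,3]
def cloud(d,c): 
    v,u=np.mgrid[:480,:640]; return pts(d,c,u,v)
def ray_z(u,v,c,z):
    T=np.array(c["pose"]); r=T[:3,:3]@np.array([(u-c["cx"])/c["fx"],(v-c["cy"])/c["fy"],1]); return T[:3,3]+r*(z-T[2,3])/r[2]
E
python3 - <<'E'
from h import *
t=cv2.imread("pics/top0.png"); s=cv2.imread("pics/scene0.png")
a=cv2.resize(t[220:320,240:370],(780,600),interpolation=cv2.INTER_CUBIC); cv2.imwrite("pics/a.png",a)
b=np.hstack([cv2.resize(t[60:200,190:285],(400,590),interpolation=cv2.INTER_CUBIC),cv2.resize(s[240:345,240:335],(400,590),interpolation=cv2.INTER_CUBIC)]); cv2.imwrite("pics/b.png",b)
for n,pp in(("top",[(211,70),(225,90),(232,120),(240,135),(248,155),(256,168),(262,175),(304,266),(304,250),(304,285),(280,290)]),("scene",[(318,262),(322,272),(300,270),(290,275),(285,290),(268,287),(275,340),(345,275)])):
    d=np.load(n+"0.npy");c=camera_params(n)
    for u,v in pp: print(n,u,v,pts(d,c,np.array(u),np.array(v)).round(0))
E
```

```text
top 211 70 [847. 184. 425.]
top 225 90 [835. 167. 371.]
top 232 120 [764. 151. 373.]
top 240 135 [738. 136. 357.]
top 248 155 [703. 123. 332.]
top 256 168 [685. 110. 303.]
top 262 175 [668.  97. 303.]
top 304 266 [512.  16.  22.]
top 304 250 [559.  15.   9.]
top 304 285 [462.  17.   8.]
top 280 290 [450.  83.   5.]
scene 318 262 [678. 117. 295.]
scene 322 272 [680. 134. 278.]
scene 300 270 [754. 155. 364.]
scene 290 275 [775. 150. 360.]
scene 285 290 [804. 173. 359.]
scene 268 287 [850. 190. 424.]
scene 275 340 [854. 197. 257.]
scene 345 275 [511.  25.  24.]
```

View pics/a.png

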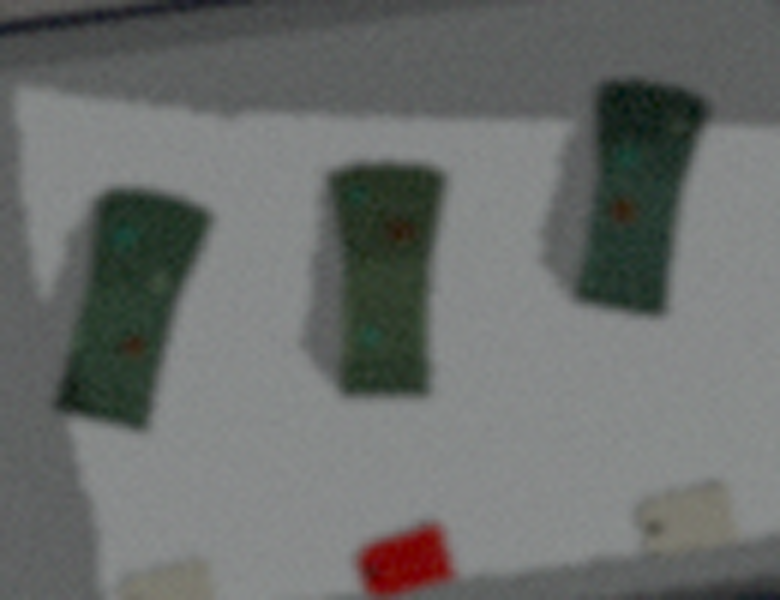

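View pics/b.png

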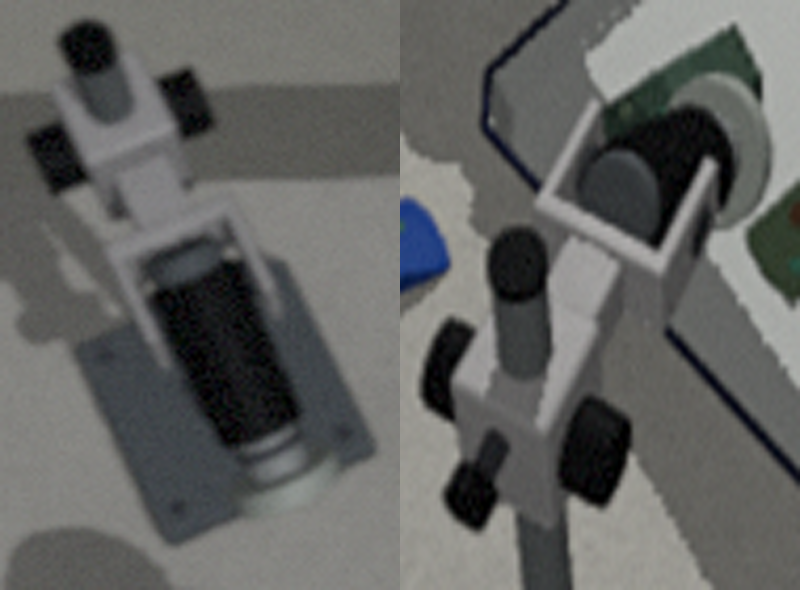

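Adze_middle has its edge at the top, edge middle at about px (304.5,248), and socket end at (304.2,285.5). In the second crop the black tube runs down to the barrel and the ring. I'll fit the tube axis and ring from depth.

Run:
```python
from h import *
from scipy.optimize import least_squares
from scipy.spatial.transform import Rotation as R
dat={}
for n in("top","scene"):
    c=camera_params(n);P=cloud(np.load(n+"0.npy"),c);I=cv2.imread(f"pics/{n}0.png").max(2)
    box=(P[...,0]>640)&(P[...,0]<790)&(P[...,1]>60)&(P[...,1]<190)&(P[...,2]>230)&(P[...,2]<420)
    dat[n]=(P[box],I[box])
bl={n:dat[n][0][(dat[n][1]<45)] for n in dat}
def fit(Q,r=24):
    def ax(p): 
        d=np.array([np.cos(p[3])*np.cos(p[2]),np.cos(p[3])*np.sin(p[2]),np.sin(p[3])]);o=np.array([700,p[0],p[1]]);return o,d
    def f(p):
        o,d=ax(p); return np.linalg.norm(np.cross(Q-o,d),axis=1)-r
    s=least_squares(f,[115,325,.45,.6],loss="soft_l1",f_scale=2);return s,*ax(s.x)
for k,Q in(("top",bl["top"]),("scene",bl["scene"]),("both",np.vstack(list(bl.values())))):
    s,o,d=fit(Q);print(k,len(Q),s.x.round(3),"res",np.median(abs(s.fun)).round(2))
    for n in dat:
        A,I=dat[n];t=(A-o)@d;r=np.linalg.norm(np.cross(A-o,d),axis=1)
        m=(t<0)&(t>-90)&(r<40)
        h=[(int(a),int(((t>=a)&(t<a+5)&m).sum()),np.percentile(r[(t>=a)&(t<a+5)&m],[10,50,90]).round(0).tolist()) for a in range(-80,40,5) if ((t>=a)&(t<a+5)&m).sum()>2]
        if k=="both":print(n,h)
    if k=="both": print(o,d)
# adze
d=np.load("top0.npy");c=camera_params("top");P=cloud(d,c);b,g,r=cv2.split(cv2.imread("pics/top0.png").astype(int))
m=(g-r>6)&(P[...,2]<40);m[:,:290]=0;m[:,320:]=0;m[:240]=0;m[:295-0]&=True;m[292:]=0
Q=P[m];print("adze",m.sum(),Q.min(0),Q.max(0),cv2.minAreaRect(Q[:,:2].astype(np.float32)))
print("edge",ray_z(304.5,248,c,4.5),"sock",ray_z(304.2,285.5,c,22))
for n in["wrist"]:
    c=camera_params(n);s=state();T=np.eye(4);T[:3,:3]=R.from_euler("xyz",s["tool_rot"]).as_matrix();T[:3,3]=s["ee_pos"]
    print((np.linalg.inv(T)@c["pose"]).round(2),c["fx"])
```

```text
top 893 [121.137 348.405   0.43    0.634] res 4.99
scene 355 [116.816 291.826   0.434   0.651] res 0.81
both 1248 [126.772 348.813   0.459   0.606] res 5.14
top [(-70, 35, [15.0, 22.0, 33.0]), (-65, 52, [15.0, 22.0, 34.0]), (-60, 61, [16.0, 22.0, 34.0]), (-55, 57, [22.0, 29.0, 38.0]), (-50, 32, [27.0, 30.0, 36.0]), (-45, 31, [27.0, 29.0, 37.0]), (-40, 37, [26.0, 30.0, 38.0]), (-35, 27, [23.0, 29.0, 34.0]), (-30, 41, [19.0, 24.0, 37.0]), (-25, 44, [20.0, 24.0, 34.0]), (-20, 46, [19.0, 24.0, 33.0]), (-15, 44, [18.0, 24.0, 33.0]), (-10, 46, [17.0, 24.0, 35.0]), (-5, 50, [19.0, 25.0, 35.0])]
scene [(-65, 14, [17.0, 22.0, 32.0]), (-60, 32, [18.0, 26.0, 35.0]), (-55, 110, [20.0, 29.0, 37.0]), (-50, 11, [27.0, 31.0, 36.0]), (-45, 6, [28.0, 32.0, 38.0]), (-30, 5, [22.0, 25.0, 30.0]), (-25, 14, [21.0, 27.0, 36.0]), (-20, 11, [21.0, 24.0, 33.0]), (-15, 19, [22.0, 27.0, 35.0]), (-10, 16, [21.0, 25.0, 38.0]), (-5, 11, [20.0, 24.0, 30.0])]
[700.         126.77152019 348.8125335 ] [0.73664781 0.36408568 0.56990492]
adze 535 [460.7288603  -10.02531471  -1.45584045] [567.63473543  55.39828284  31.87963416] ((513.8228759765625, 23.852161407470703), (60.08025360107422, 107.82127380371094), 85.27192687988281)
edge [565.70189207  13.6452587    4.5       ] sock [458.63688392  16.48195018  22.        ]
[[   0.     -0.95   -0.3    77.25]
 [   1.      0.      0.     -0.52]
 [  -0.     -0.3     0.95 -122.67]
 [   0.      0.      0.      1.  ]] 358.2958154111326
```

Run:
```python
from h import *
from scipy.optimize import least_squares
bl={};al={}
for n in("top","scene"):
    c=camera_params(n);P=cloud(np.load(n+"0.npy"),c);I=cv2.imread(f"pics/{n}0.png").max(2)
    box=(P[...,0]>630)&(P[...,0]<790)&(P[...,1]>60)&(P[...,1]<190)&(P[...,2]>220)&(P[...,2]<420)
    v,u=np.mgrid[:480,:640]
    roi=(u>222)&(u<263)&(v>115)&(v<172) if n=="top" else (u>278)&(u<330)&(v>250)&(v<300)
    bl[n]=P[box&roi&(I<50)];al[n]=P[box]
def ax(p):
    return np.array([700,p[0],p[1]]),np.array([np.cos(p[3])*np.cos(p[2]),np.cos(p[3])*np.sin(p[2]),np.sin(p[3])])
for k,Q in(("top",bl["top"]),("scene",bl["scene"]),("both",np.vstack(list(bl.values())))):
    f=lambda p:np.linalg.norm(np.cross(Q-ax(p)[0],ax(p)[1]),axis=1)-24
    s=min((least_squares(f,[115,z,.45,e],loss="cauchy",f_scale=1.5) for z in(280,300,315) for e in(.4,.7,.9)),key=lambda s:s.cost)
    o,d=ax(s.x);print(k,len(Q),s.x.round(3),"res",np.median(abs(s.fun)).round(2))
    for n in al:
        A=al[n];t=(A-o)@d;r=np.linalg.norm(np.cross(A-o,d),axis=1)
        print(n,[(int(a),int(w.sum()),np.percentile(r[w],[10,50,90]).round(0).tolist()) for a in range(-80,10,3) for w in[(t>=a)&(t<a+3)&(r<40)] if w.sum()>2])
```

```text
top 935 [118.049 293.623   0.422   0.663] res 0.94
top [(-35, 7, [25.0, 29.0, 30.0]), (-32, 36, [29.0, 30.0, 32.0]), (-29, 33, [28.0, 30.0, 33.0]), (-26, 39, [29.0, 31.0, 32.0]), (-23, 37, [29.0, 30.0, 32.0]), (-20, 99, [18.0, 25.0, 30.0]), (-17, 23, [16.0, 18.0, 19.0]), (-14, 21, [16.0, 17.0, 19.0]), (-11, 20, [16.0, 17.0, 18.0]), (-8, 17, [17.0, 18.0, 19.0]), (-5, 25, [16.0, 19.0, 20.0]), (-2, 25, [16.0, 18.0, 19.0]), (1, 16, [16.0, 18.0, 20.0]), (4, 18, [22.0, 23.0, 24.0]), (7, 27, [22.0, 24.0, 26.0])]
scene [(-29, 9, [28.0, 29.0, 30.0]), (-26, 14, [29.0, 30.0, 31.0]), (-23, 35, [18.0, 28.0, 30.0]), (-20, 114, [18.0, 26.0, 30.0]), (-17, 92, [18.0, 24.0, 29.0]), (-14, 16, [16.0, 22.0, 27.0]), (-11, 8, [16.0, 16.0, 17.0]), (-8, 3, [16.0, 17.0, 17.0]), (7, 5, [21.0, 22.0, 22.0])]
scene 388 [117.119 291.452   0.425   0.66 ] res 0.83
top [(-35, 3, [26.0, 27.0, 27.0]), (-32, 16, [30.0, 31.0, 33.0]), (-29, 40, [30.0, 31.0, 33.0]), (-26, 36, [30.0, 32.0, 34.0]), (-23, 38, [30.0, 31.0, 33.0]), (-20, 84, [21.0, 28.0, 32.0]), (-17, 46, [18.0, 21.0, 30.0]), (-14, 22, [17.0, 19.0, 20.0]), (-11
[... 576 characters left out ...]
 34, [29.0, 30.0, 32.0]), (-29, 34, [28.0, 31.0, 32.0]), (-26, 42, [29.0, 31.0, 33.0]), (-23, 34, [29.0, 30.0, 32.0]), (-20, 101, [18.0, 26.0, 30.0]), (-17, 23, [16.0, 17.0, 19.0]), (-14, 19, [16.0, 17.0, 19.0]), (-11, 21, [16.0, 17.0, 18.0]), (-8, 19, [17.0, 18.0, 20.0]), (-5, 24, [16.0, 19.0, 20.0]), (-2, 23, [16.0, 18.0, 20.0]), (1, 18, [16.0, 18.0, 19.0]), (4, 15, [21.0, 23.0, 25.0]), (7, 29, [22.0, 24.0, 26.0])]
scene [(-29, 9, [29.0, 29.0, 30.0]), (-26, 14, [29.0, 30.0, 31.0]), (-23, 28, [19.0, 29.0, 30.0]), (-20, 110, [18.0, 26.0, 30.0]), (-17, 98, [18.0, 25.0, 29.0]), (-14, 21, [16.0, 24.0, 28.0]), (-11, 8, [16.0, 17.0, 17.0]), (-8, 3, [17.0, 17.0, 17.0]), (7, 5, [21.0, 22.0, 22.0])]
```

```bash
cat >> h.py <<'E'
from scipy.spatial.transform import Rotation as R
def plan(p,Rt):
    s=state();R0=R.from_euler("xyz",s["tool_rot"]);Rt=R.from_matrix(Rt)
    print("t",s["time"],"pos",s["ee_pos"].round(1),"turn/0.08",((R0.inv()*Rt).as_rotvec()/.08).round(2),"then shift/50",(Rt.inv().apply(np.array(p)-s["ee_pos"])/50).round(2), "before-turn shift/50",(R0.inv().apply(np.array(p)-s["ee_pos"])/50).round(2))
def down(yaw): return R.from_euler("xyz",[np.pi,0,yaw]).as_matrix()
o=np.array([700,117.7,293.]);yw,tl=.422,.66
dx=np.array([np.cos(tl)*np.cos(yw),np.cos(tl)*np.sin(yw),np.sin(tl)]);dy=np.array([-np.sin(yw),np.cos(yw),0]);dz=np.cross(dx,dy)
focus=o-103*dx; Rfin=np.stack([dx,-dy,-dz],1)
E
python3 -c "
from h import *
print(focus);plan([499,15,200],down(-.03))"
```

```text
[625.76919037  84.37233003 229.84896425]
t 0.1 pos [ 168.1 -653.2  249.1] turn/0.08 [-0.02  0.    3.52] then shift/50 [  6.21 -13.56   0.98] before-turn shift/50 [  9.74 -11.29   1.  ]
```

```bash
python3 -m inch '[[[1,0,0,0,0,0,0.88],[1,0,0,0,0,0,0.88],[1,0,0,0,0,0,0.88],[1,0,0,0,0,0,0.88],[1,0.4,-0.85,0.06,0,0,0],[1,0.4,-0.85,0.06,0,0,0],[1,0.4,-0.85,0.06,0,0,0],[1,0.4,-0.85,0.06,0,0,0],[1,0.4,-0.85,0.06,0,0,0],[1,0.4,-0.85,0.06,0,0,0],[1,0.4,-0.85,0.06,0,0,0],[1,0.4,-0.85,0.06,0,0,0],[1,0.4,-0.85,0.06,0,0,0],[1,0.4,-0.85,0.06,0,0,0],[1,0.4,-0.85,0.06,0,0,0],[1,0.4,-0.85,0.06,0,0,0]]]'
python3 - <<'E'
from h import *
plan([499,15,200],down(-.03))
c=camera_params("wrist");p,d=capture("wrist");cv2.imwrite("pics/w1.png",p);np.save("w1.npy",d);np.save("w1c.npy",c,allow_pickle=True)
E
```

```text
time: 2.1
ee_pos: [423.6, -149.7, 213.8]
tool_rot: [3.141, 0.0, -0.03]
ft_force: [0.6, -0.8, -0.1]
width: 85.3
grip_force: 0.0
t 2.1 pos [ 423.6 -149.7  213.8] turn/0.08 [ 0.  0. -0.] then shift/50 [ 1.41 -3.34  0.28] before-turn shift/50 [ 1.41 -3.34  0.28]
```

View pics/w1.png

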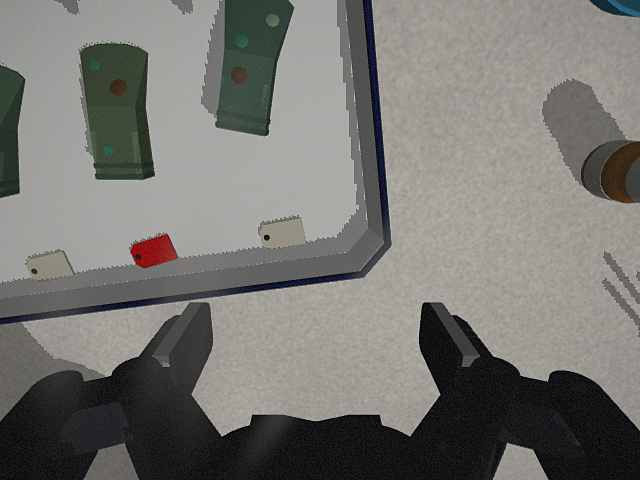

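The wrist view shows the middle adze, with its edge middle at about (114,44) and its socket end at about (125,178). The red tag is at (153,250).

Run:
```python
from h import *
c=np.load("w1c.npy",allow_pickle=True).item()
e=ray_z(114,43.5,c,4.5);s=ray_z(125,178,c,24);print(e,s,np.arctan2(*(e-s)[[1,0]]))
for q in((81,46,5),(147,46,5),(97,179,24),(154,179,24),(85,105,24),(148,105,24)):print(q,ray_z(*q[:2],c,q[2]).round(1))
P=cloud(np.load("w1.npy"),c);w=P[(P[...,2]>17)&(P[...,2]<30)&(abs(P[...,1]-15)<40)&(abs(P[...,0]-490)<40)]
print(len(w),w.min(0),w.max(0),cv2.minAreaRect(w[:,:2].astype(np.float32)),np.median(w,0))
```

```text
[568.77380969  13.2092711    4.5       ] [460.43199358  14.88644662  24.        ] -0.015479171648030301
(81, 46, 5) [567.6  40.7   5. ]
(147, 46, 5) [566. -14.   5.]
(97, 179, 24) [460.3  39.4  24. ]
(154, 179, 24) [458.8 -10.1  24. ]
(85, 105, 24) [520.7  36.2  24. ]
(148, 105, 24) [519.1 -15.3  24. ]
4451 [458.84342052  -5.57761422  17.02416383] [529.98153296  39.75015811  28.24706927] ((495.0500183105469, 17.635555267333984), (44.01388168334961, 71.11585998535156), 88.02944946289062) [495.51361423  16.13830606  23.23522628]
```

```bash
python3 -m inch '[[[1,0.286,-0.672,0.2,0,0,0],[1,0.286,-0.672,0.2,0,0,0],[1,0.286,-0.672,0.2,0,0,0],[1,0.286,-0.672,0.2,0,0,0],[1,0.286,-0.672,0.2,0,0,0],[1,0,0,0.5,0,0,0],[1,0,0,0.5,0,0,0],[1,0,0,0.5,0,0,0],[1,0,0,0,0,0,0],[1,0,0,0,0,0,0]]]'
python3 - <<'E'
from h import *
plan([500,15.7,22],down(-.03))
E
```

```text
time: 3.4
ee_pos: [500.2, 14.7, 89.6]
tool_rot: [-3.142, -0.001, -0.03]
ft_force: [-0.3, 0.2, 0.2]
width: 85.4
grip_force: 0.0
t 3.4 pos [500.2  14.7  89.6] turn/0.08 [-0.   -0.01  0.  ] then shift/50 [-0.01 -0.02  1.35] before-turn shift/50 [-0.01 -0.02  1.35]
```

```bash
python3 -m inch '[[[1,0,-0.02,0.5,0,0,0],[1,0,0,0.5,0,0,0],[1,0,0,0.2,0,0,0],[1,0,0,0.14,0,0,0],[1,0,0,0,0,0,0],[-1,0,0,0,0,0,0],[-1,0,0,0,0,0,0],[-1,0,0,0,0,0,0],[-1,0,0,0,0,0,0],[-1,0,0,0,0,0,0],[-1,0,0,0,0,0,0],[-1,0,0,0,0,0,0]]]'
```

```text
time: 4.9
ee_pos: [500.3, 16.0, 22.7]
tool_rot: [-3.141, -0.001, -0.03]
ft_force: [-0.6, 0.9, 4.7]
width: 38.5
grip_force: 62.0
```

```bash
python3 -m inch '[[[-1,0,0,-0.3,0,0,0],[-1,0,0,-0.5,0,0,0],[-1,0,0,-0.6,0,0,0],[-1,0,0,-0.6,0,0,0],[-1,0,0,-0.6,0,0,0],[-1,0,0,0,0,0,0],[-1,0,0,0,0,0,0]]]'
python3 - <<'E'
from h import *
t=focus-Rfin@[68,0,18];print(t)
plan(t,Rfin)
c=camera_params("wrist");p,d=capture("wrist");cv2.imwrite("pics/w2.png",p);np.save("w2.npy",d);np.save("w2c.npy",c,allow_pickle=True)
E
```

```text
time: 5.78
ee_pos: [498.7, 15.4, 151.2]
tool_rot: [3.141, 0.002, -0.03]
ft_force: [0.3, -0.2, -4.1]
width: 38.9
grip_force: 61.3
[566.69451869  57.84936509 202.37687848]
t 5.775 pos [498.7  15.4 151.2] turn/0.08 [ 1.86  8.13 -5.44] then shift/50 [ 1.88 -0.22  0.16] before-turn shift/50 [ 1.33 -0.89 -1.03]
```

View pics/w2.png

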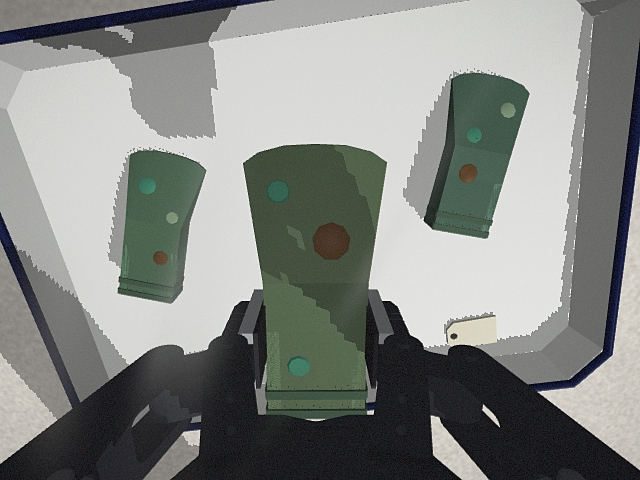

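The adze is held square: edge middle at about (315,144), sides parallel to the fingers. I'll check the edge in the tool frame, then turn.

```bash
python3 -m inch '[[[-1,0,0,0,0.2,0.89,-0.6],[-1,0,0,0,0.2,0.89,-0.6],[-1,0,0,0,0.2,0.89,-0.6],[-1,0,0,0,0.2,0.89,-0.6],[-1,0,0,0,0.2,0.89,-0.6],[-1,0,0,0,0.2,0.89,-0.6],[-1,0,0,0,0.2,0.89,-0.6],[-1,0,0,0,0.2,0.89,-0.6],[-1,0,0,0,0.2,0.89,-0.6],[-1,0,0,0,0,0,0],[-1,0,0,0,0,0,0]]]'
python3 - <<'E'
from h import *
def T():
    s=state();M=np.eye(4);M[:3,:3]=R.from_euler("xyz",s["tool_rot"]).as_matrix();M[:3,3]=s["ee_pos"];return M
c=camera_params("wrist");X=np.linalg.inv(T())@c["pose"]
c["pose"]=X
for q in((315,144,18),(246,160,18),(385,160,18),(316,415,-3)):print(q,ray_z(*q[:2],c,q[2]).round(1))
P=cloud(np.load("w2.npy"),c)
for u,v in((316,155),(310,200),(316,275),(316,290),(316,380),(316,400)):print(u,v,P[v-2:v+3,u-2:u+3].reshape(-1,3).mean(0).round(1))
plan(focus-Rfin@[68,0,18],Rfin)
E
```

```text
time: 7.2
ee_pos: [493.4, 9.6, 137.7]
tool_rot: [-3.132, -0.497, 0.335]
ft_force: [-0.1, -0.4, -3.0]
width: 38.9
grip_force: 61.1
(315, 144, 18) [69.2 -0.6 18. ]
(246, 160, 18) [ 63.2 -27.2  18. ]
(385, 160, 18) [63.2 26.4 18. ]
(316, 415, -3) [-39.1  -0.2  -3. ]
316 155 [65.2 -0.2 17.1]
310 200 [48.9 -2.5 11.3]
316 275 [22.2 -0.2  1.7]
316 290 [16.5 -0.2  0.7]
316 380 [-22.2  -0.2  -2.2]
316 400 [-31.3  -0.2  -3.1]
t 7.2 pos [493.4   9.6 137.7] turn/0.08 [ 0.48  2.04 -0.92] then shift/50 [ 2.16 -0.28  0.04] before-turn shift/50 [ 2.11 -0.43 -0.32]
```

```bash
python3 -m inch '[[[-1,0,0,0,0.16,0.68,-0.31],[-1,0,0,0,0.16,0.68,-0.31],[-1,0,0,0,0.16,0.68,-0.31],[-1,0,0,0,0,0,0],[-1,0.35,-0.06,0,0,0,0],[-1,0.35,-0.06,0,0,0,0],[-1,0.35,-0.06,0,0,0,0],[-1,0.35,-0.06,0,0,0,0],[-1,0.35,-0.06,0,0,0,0],[-1,0.2,0,0,0,0,0],[-1,0,0,0,0,0,0],[-1,0,0,0,0,0,0]]]'
python3 - <<'E'
from h import *
plan(focus-Rfin@[69,-.3,18],Rfin)
E
```

```text
time: 8.7
ee_pos: [558.9, 53.1, 195.3]
tool_rot: [-3.141, -0.631, 0.416]
ft_force: [-0.0, -0.3, -3.3]
width: 38.8
grip_force: 63.6
t 8.7 pos [558.9  53.1 195.3] turn/0.08 [ 0.05  0.36 -0.06] then shift/50 [ 0.21 -0.02 -0.  ] before-turn shift/50 [ 0.21 -0.02 -0.01]
```

```bash
python3 -m inch '[[[-1,0.1,-0.01,0,0.05,0.36,-0.06],[-1,0.11,-0.01,0,0,0,0],[-1,0,0,0,0,0,0],[-1,0,0,0,0,0,0],[-1,0,0,0,0,0,0]]]'
python3 - <<'E'
from h import *
plan(focus-Rfin@[69,-.3,18],Rfin)
p,d=capture("scene");q,e=capture("top");np.save("s3.npy",d)
cv2.imwrite("pics/f.png",np.hstack([cv2.resize(p[200:330,250:380],(400,400),interpolation=cv2.INTER_CUBIC),cv2.resize(q[130:260,210:340],(400,400),interpolation=cv2.INTER_CUBIC)]))
E
```

```text
time: 9.32
ee_pos: [566.7, 57.4, 202.1]
tool_rot: [-3.14, -0.661, 0.421]
ft_force: [-1.3, -0.2, -3.5]
width: 38.9
grip_force: 63.5
t 9.325 pos [566.7  57.4 202.1] turn/0.08 [-0.01 -0.02 -0.01] then shift/50 [-0.01 -0.   -0.  ] before-turn shift/50 [-0.01 -0.   -0.  ]
```

View pics/f.png

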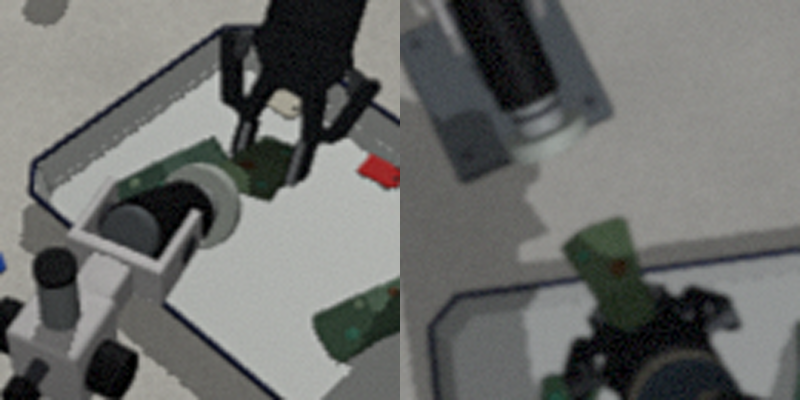

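The blade points at the ring. In the top view its edge middle is at about px (273,205). I'll check that against the projected focus and a few depth points.

Run:
```python
from h import *
c=camera_params("top");M=np.linalg.inv(c["pose"])
for n,P in(("focus",focus),("lens",focus+70*dx),("back",focus+170*dx)):
    q=M[:3,:3]@P+M[:3,3];print(n,c["fx"]*q[0]/q[2]+c["cx"],c["fy"]*q[1]/q[2]+c["cy"])
print("edge",ray_z(273,205,c,focus[2]),focus)
p,d=capture("top");P=cloud(d,c)
m=(P[...,2]>150)&(np.linalg.norm((P-focus),axis=-1)<60);m&=((P-focus)@dx>-60)
Q=(P[m]-focus)@np.stack([dx,dy,dz],1)
for a in range(-45,12,5):
    w=Q[(Q[:,0]>=a)&(Q[:,0]<a+5)]
    if len(w): print(a,len(w),w.min(0).round(0)[1],w.max(0).round(0)[1],np.median(w,0).round(1))
```

```text
focus 271.09141324510824 203.73104161552436
lens 259.025995254241 176.83985080502038
back 240.43135445261885 135.39644335509212
edge [622.5610054   79.96064241 229.84896425] [625.76919037  84.37233003 229.84896425]
-45 41 -23.0 19.0 [-42.   -0.7  16.7]
-40 40 -23.0 19.0 [-37.3  -2.1  14.5]
-35 46 -25.0 20.0 [-32.5  -2.   13.2]
-30 47 -25.0 22.0 [-27.6  -1.3  10.8]
-25 47 -25.0 23.0 [-22.5  -2.2   9.1]
-20 50 -27.0 24.0 [-17.4  -2.6   8.1]
-15 54 -27.0 24.0 [-12.6  -1.3   5.6]
-10 55 -29.0 26.0 [-7.6 -1.8  3.8]
-5 48 -26.0 23.0 [-2.9  0.4  1.8]
0 9 -15.0 13.0 [ 0.3 -2.7  0.5]
```

Depth puts the edge within about 2 mm of the focus point, and the axes are aligned. Handing in.

```bash
python3 -c "
from bench import *
s=state();print(abs(s['qd']).max(),s['grip_force']);print(hand_in())"
```

```text
0.001622138627489444 63.53964105248451
the job is handed in; nothing more can be done
None
```

I handed the job in at about 9.5 s of the 32 s: the red-tagged adze (the middle one) is held still in the air, edge first into the lens and bevel up, its edge within about 2 mm of the focus point by my depth check; the judge's verdict was not shown.

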